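# Put the coffee grinder into service mode with its key

## Task

Clear the coffee grinder for service: first squeeze the sprung trigger fully against the fixed purge grip and let it spring back. Then take the service key from its wooden stand, work it past the sticky pins until it is fully home in the key switch on top of the grinder control box, and only then turn it a quarter turn clockwise (seen from above) to its stop. The switch springs back, so finish while still gripping the key and holding it turned; leave the jug, cup, tamper and carton where they are.

Things in the scene. Friction and masses are not known exactly. Their poses are not given: they have to be found in the camera images.
- purge_grip: Fixed purge grip: black upright bar 20 mm thick (x), 26 mm wide (y), 41 to 125 mm above the counter, on a foot block and a round base 90 mm across. Origin at the centre of the base's underside, below the bar's centre; z up. A steel trigger stands on its -x side: squeeze the two together along x, from above. Squeezed, bar and trigger span x = -18 to +10 mm; released, -34 to +10 mm at the top.
- trigger (a joint): Trigger angle, rad: 0 released, 0.20 fully squeezed (hard stop, trigger upright and parallel to the bar). It hinges at its lower end, 40 mm above the counter; a spring brings it back, about 6 N near its top when fully squeezed.
- trigger_tip (a point): Middle of the trigger's free upper end, about 120 mm above the counter. The trigger is a steel bar 7 mm thick, 18 mm wide, 82 mm long, leaning away from the grip when released; its top moves 16 mm. Axes as purge_grip when released.
- key_stand: Fixed wooden block 64 x 64 x 36 mm with a slot in its top in which the key stands upright. Origin at the centre of its underside, z up.
- key: Loose service key, about 60 g, upright in the stand, handle up. Origin at the blade's tip, z up, x along the blade's width. Steel blade 16 mm (x) by 5 mm (y), 28 mm long, rounded tip; flange 28 x 16 mm at z 28 to 32 mm; flat black handle 34 mm (x) by 10 mm (y) at z 32 to 78 mm. In the stand its origin is 8 mm above the counter. A half turn about z makes no difference: it goes in either way.
- key_shoulder (a point): Centre of the underside of the key's flange, on the key's axis 28 mm above the tip; axes as the key. When the key is fully home it touches the plug face at slot_mouth.
- lock_box: Fixed grinder control box, aluminium, 170 (x) x 140 (y) x 85 mm high, the key switch at the middle of its top inside a dark bezel ring 58 mm across that rises 3 mm. Origin at the centre of its underside, z up.
- slot_mouth (a point): Centre of the key slot's mouth on the steel plug's face, 87 mm above the counter; turns with the plug; x along the slot, z up. Slot 17.6 mm (x) by 6.6 mm (y), over 30 mm deep, mouth bevelled 3 mm all round. Two sprung sticky pins stick into it from its long sides, 11 and 18 mm down, and drag on the key: straight in takes up to 15 N, about 5 N while rocking its yaw 3 degrees.
- plug (a joint): Angle of the key switch plug, rad: 0 at rest, grows clockwise seen from above, hard stop at 1.6. A spring turns it back (about 0.1 N m at the stop). The key has about 7 degrees of play in the slot, so the plug trails the key by that much.
- pitcher: Steel milk jug, 84 mm across, 110 mm high, handle at +y: leave alone. Origin centre of underside.
- cup: White ceramic cup, 84 mm across, 65 mm high, handle at +y: leave alone. Origin centre of underside.
- tamper: Steel coffee tamper, 58 mm across, 80 mm high: leave alone. Origin centre of underside.
- carton: Cardboard carton 60 x 90 x 140 mm: leave alone. Origin centre of underside.

How it is judged:
By the outcome, as a careful person would: the job done as asked, in the order asked, and still so for the second after the job is handed in, while the arm keeps its last pose, push and grip.
It also fails if it takes over 64 s, if anything falls off the work surface, if the arm or the gripper's body presses on something with over 40 N, if the wrist force passes 120 N, or if a joint passes its speed limit or range.

## Robot

A 6-joint arm with a two-finger parallel gripper is mounted at the origin on the work surface. World frame = base frame: x ahead of the robot, y to its left, z up, the work surface at z = 0. Lengths are in mm, angles in rad, forces in N, time in s.
With the tool pointing down it reaches from about 325 to 900 mm from the base axis. Payload 3.5 kg.
Tool frame: the origin (TCP) lies midway between the tips of the shut fingers; the grasp point (between the pads) lies manip.grip_point_offset behind it (manip.grip_point_offset is the distance from the TCP to the grasp point, in mm); z points along the fingers, x is the direction in which the jaws open and shut, and the axes are right-handed (so a half turn about z gives the same grasp; the last joint's range is limited). The gripper opens to 85 mm and grips with 20 to 120 N. Pads are 22 mm wide; open, the fingers measure 114 mm over their backs; the gripper's body (76 mm by 85 mm) begins 54 mm behind the grasp point. The pads swing forward as they close: fully open they stand 13 mm farther back than shut.
Start: joints at [1.112, 0.276, -0.026, 1.268, 0, 1.467], TCP at [217.719, 585.85, 231.313] pointing down, gripper open.
Joint ranges: [-3.12, 3.12], [-0.85, 1.88], [-1.08, 1.24], [-1.95, 2.15], [-1.57, 1.53], [-3.14, 3.14]. Speed limits (rad/s): [2.57, 2.57, 3.14, 3.14, 3.14, 3.14].

## Interface

Orientations are given as a 3x3 rotation matrix whose columns are the frame's x, y, z axes.
In Python, from plant import manip, get_image, calibration, job gives the robot as it stands.
- The arm moves only by the shell command python3 -m handwheel 'ROWS' [OPENING] [FORCE]. ROWS is JSON, a list of rows, each a list of 6 numbers: the shift along the tool's x, y, z in mm, then the turn, a rotation vector about the tool's x, y, z in degrees. A call has 1 to 12 rows; each row shifts and turns the commanded pose from where the row before left it, along the tool's axes as they then stand; what a row does not reach is not made up. A row lasts 1/10 s, in which the tool goes at most 50 mm and 8.59 degrees, less where a joint would pass 70% of its speed; a pose out of reach is approached as far as the arm can. A call is refused whole if a number of a shift passes 50 or a number of a turn 8.59, either way. A call with a gripper value outside its range is refused whole. OPENING is the finger opening in mm, from 0 to 85.4, set as the call begins (- or left out, the last holds). The fingers move at their own pace and stop on an object; FORCE is the grip in N (left out, the last holds). Time passes only in rows, so rows that do not move let the fingers close. It gives the time, the measured TCP pose, the force and the opening at its end, in the units of the state.
- manip.observe(): the state, without advancing time (a new reading comes with each control period).
- get_image(name): name is "scene" or "side" or "wrist"; returns the picture (400x640x3 uint8, red, green, blue); there is no depth.
- calibration(name): a dict with "fx", "fy", "cx", "cy" (pixels), "origin" and "attitude" of the camera in the world. Camera axes: x right, y up, looking along -z (the intrinsics and any distortion apply to the point x, -y, -z); pixel columns grow to the right and rows downward; lengths in mm; the calibration is good to about 2 mm. A picture is of the moment at which its call begins: read the wrist's pose just before it. calibration takes no time and is no camera call; for the wrist camera it gives the pose at the moment of the call.
- job.job_done(): hands the job in, once; it reports no verdict.
The state is a dict: "t": time; "q": joint angles; "joint_velocities": joint speeds; "joint_efforts": joint torques, N m; "eef_pos": TCP position; "tcp_rot": TCP orientation; "wrist_force": force on the tool from outside, world axes, zero at the start; "wrist_torque": the same for the moment, N m; "finger_gap": opening from 0.0 (shut) to 1.0 (fully open).
Only numpy, scipy, OpenCV 4.12 (cv2) and the standard library are available. Lean on these libraries where they do the work, as an engineer would, in place of code of your own. Each camera call takes 0.05 s, during which the arm holds its last target.

## Working session

There is one attempt and no reset: what is moved stays moved. The work goes in short steps, Python scripts to look and compute and a shell command to move; the robot and the scene stay as the last step left them, time stands still between calls to the robot, and variables do not carry over. Pictures are saved under pics/ and viewed, and the job is handed in when it is done.

```bash
ls; mkdir -p pics; python3 - <<'E'
from plant import manip, get_image, calibration, job
import cv2
o=manip.observe(); print(o); print(manip.grip_point_offset)
for n in ["scene","side","wrist"]:
    c=calibration(n); print(n,c)
    cv2.imwrite(f"pics/{n}0.png",get_image(n)[:,:,::-1])
E
```

```text
pics
{'t': 0.0, 'q': array([ 1.11158639e+00,  2.77152867e-01, -2.78612428e-02,  1.26798752e+00,
       -3.62158673e-05,  1.46744356e+00]), 'joint_velocities': array([-1.68381290e-04,  1.22746887e-03, -9.52929841e-05,  4.22958185e-04,
        5.27265687e-04,  6.60877925e-04]), 'joint_efforts': array([ 7.24259735e-04, -4.45506871e+01,  2.95205945e+01,  1.64547097e-02,
        7.90630997e-05, -1.55389915e-05]), 'eef_pos': array([217.39803682, 585.15856096, 230.15660067]), 'tcp_rot': array([[ 3.48392883e-01,  9.37348124e-01, -9.45015282e-04],
       [ 9.37346025e-01, -3.48394112e-01, -1.99289393e-03],
       [-2.19727315e-03, -1.91496256e-04, -9.99997568e-01]]), 'wrist_force': array([-0.31538665, -0.34387142,  0.68459419]), 'wrist_torque': array([-0.00748489, -0.03455348, -0.00119879]), 'finger_gap': 1.0002849124365605}
18.700000000000003
scene {'fx': 372.5833889269201, 'fy': 372.5833889269201, 'cx': 314.9579411870147, 'cy': 201.65736476497423, 'origin': array([1003.62911554, -277.7085054 ,  890.06236373]), 'attitude': array([[ 0.48198618, -0.75008144,  0.45284342],
       [ 0.87617274,  0.41069187, -0.25229649],
       [ 0.0032638 ,  0.51837248,  0.85514871]])}
side {'fx': 364.993572218006, 'fy': 364.993572218006, 'cx': 315.6697056548892, 'cy': 201.65175737573068, 'origin': array([ 389.34551371, -593.46498991,  769.1132066 ]), 'attitude': array([[ 0.9374219 ,  0.26875472, -0.22138446],
       [-0.34810078,  0.70851454, -0.61386725],
       [-0.00812561,  0.65251671,  0.75773077]])}
wrist {'fx': 334.0795347985038, 'fy': 334.0795347985038, 'cx': 316.34236162180946, 'cy': 201.93551818502172, 'origin': array([152.94222335, 609.81182252, 374.0297351 ]), 'attitude': array([[ 0.34863765, -0.90173306, -0.25559593],
       [ 0.93725538,  0.33483007,  0.09716571],
       [-0.00203633, -0.27343429,  0.96188853]])}
```

View pics/scene0.png

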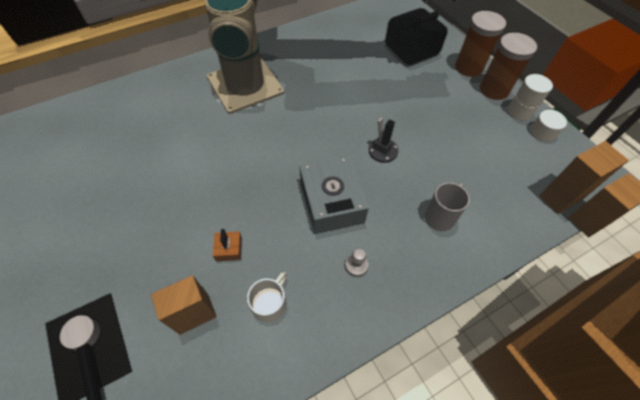

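View pics/side0.png

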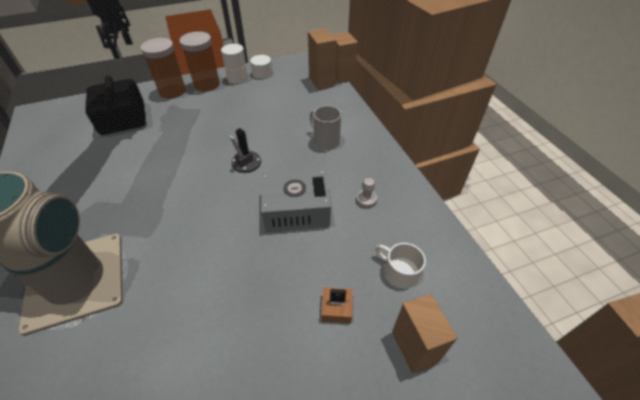

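View pics/wrist0.png

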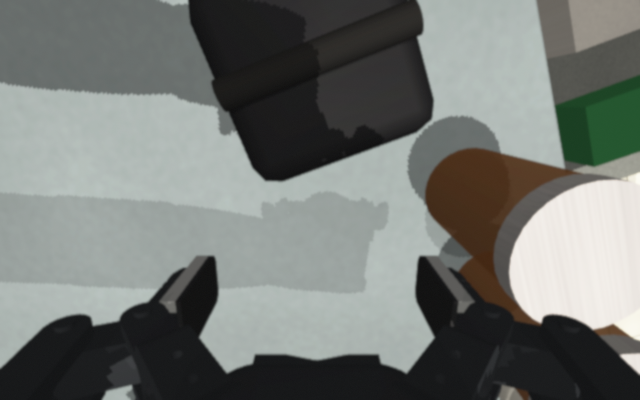

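Scene: the grip is at about (384,150), the box switch at (333,186), the key stand at (228,246), the cup at (267,297), the tamper at (357,262), the jug at (447,205) and the carton at (183,303). In the side view the grip is at (246,158), the switch at (295,187) and the stand at (338,305). I'll enlarge these.

```bash
python3 - <<'E'
import cv2
s=cv2.imread("pics/scene0.png"); d=cv2.imread("pics/side0.png")
def crop(im,x,y,w,h,n,k=8):
    cv2.imwrite(n,cv2.resize(im[y:y+h,x:x+w],None,fx=k,fy=k,interpolation=cv2.INTER_CUBIC))
crop(s,345,105,70,65,"pics/c1.png");crop(d,215,115,70,65,"pics/c2.png")
crop(s,290,150,90,70,"pics/c3.png");crop(d,255,165,90,70,"pics/c4.png")
crop(s,200,220,60,50,"pics/c5.png");crop(d,305,280,60,50,"pics/c6.png")
E
```

```text
(no output)
```

View pics/c1.png

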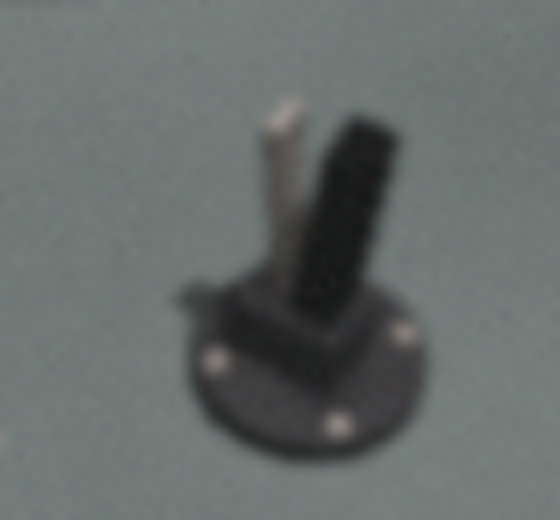

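View pics/c2.png

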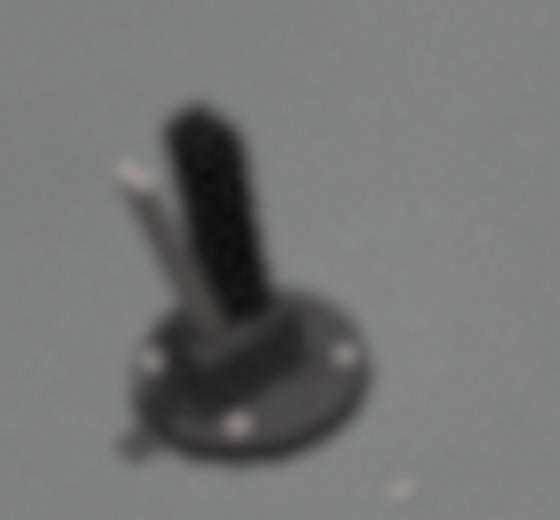

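View pics/c3.png

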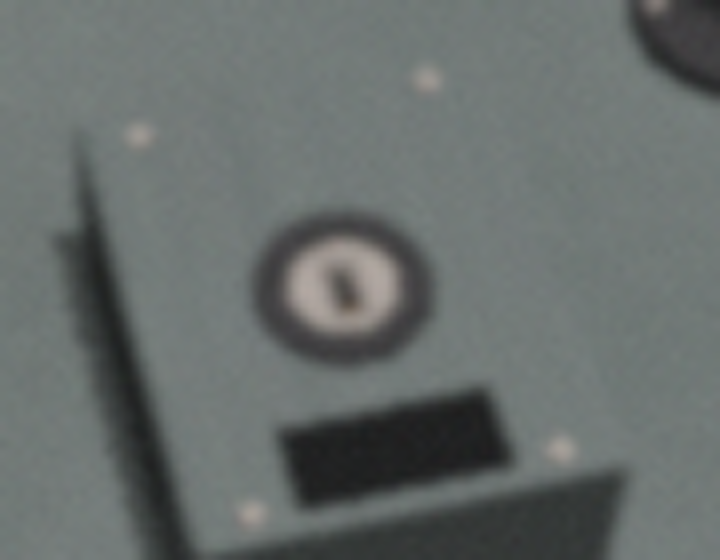

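View pics/c4.png

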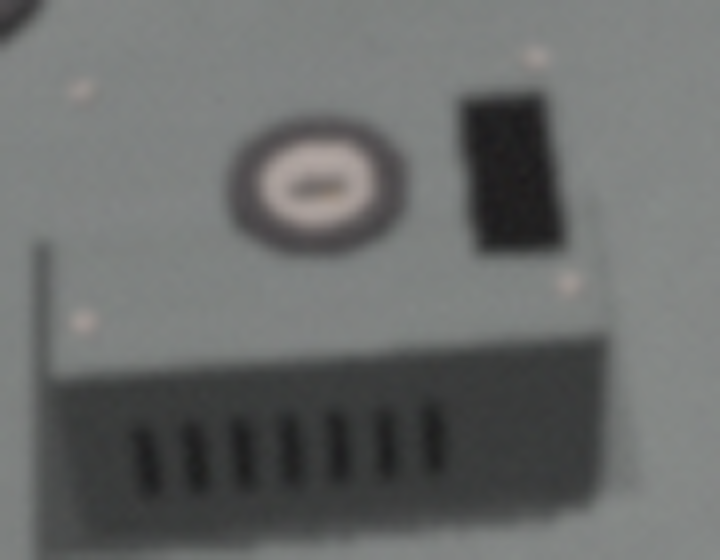

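View pics/c5.png

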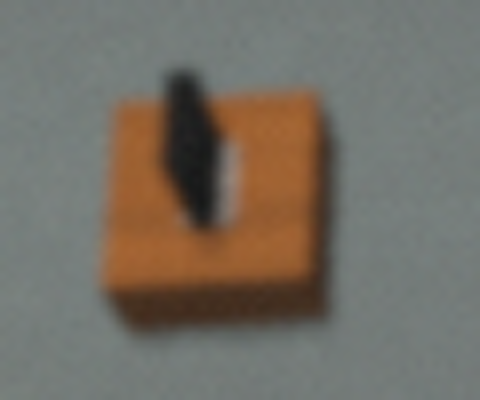

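View pics/c6.png

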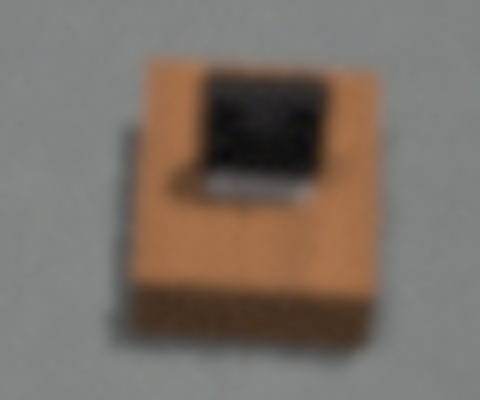

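```bash
cat > h.py <<'E'
import numpy as np
from plant import calibration
def ray(c,u,v):
    d=np.array([(u-c['cx'])/c['fx'],-(v-c['cy'])/c['fy'],-1.]); return np.array(c['origin']),c['attitude']@(d/np.linalg.norm(d))
def tri(obs):
    A=np.zeros((3,3));b=np.zeros(3);R=[]
    for c,u,v in obs:
        o,d=ray(c,u,v);P=np.eye(3)-np.outer(d,d);A+=P;b+=P@o;R.append((o,d))
    p=np.linalg.solve(A,b)
    return p,[round(float(np.linalg.norm(np.cross(p-o,d))),1) for o,d in R]
def plane(c,u,v,z):
    o,d=ray(c,u,v);return o+d*(z-o[2])/d[2]
def proj(c,p):
    q=c['attitude'].T@(np.asarray(p)-c['origin']);return np.array([c['cx']+c['fx']*q[0]/-q[2],c['cy']-c['fy']*q[1]/-q[2]])
E
python3 - <<'E'
from h import *
np.set_printoptions(precision=1,suppress=True)
S=calibration('scene');D=calibration('side')
f=lambda o,p:(o[0]+(p[0]+.5)/8-.5,o[1]+(p[1]+.5)/8-.5)
g=(345,105),(215,115);b=(290,150),(255,165);k=(200,220),(305,280)
for n,o,s,d in [("trig",g,(285,115),(135,175)),("bartop",g,(370,128),(203,118)),("base",g,(308,362),(252,370)),
 ("sc1",b,(138,133),(80,320)),("sc1b",b,(138,133),(80,90)),("sc2",b,(428,78),(80,90)),("sc3",b,(562,448),(536,55)),("sc4",b,(252,513),(568,282)),
 ("bez",b,(343,287),(318,185)),("slA",b,(337,265),(293,190)),("slB",b,(353,308),(345,182)),
 ("st1",k,(118,103),(138,288)),("st2",k,(320,93),(150,62)),("st3",k,(310,278),(380,70)),("st4",k,(105,287),(372,295)),("kA",k,(183,75),(205,75)),]:
    a=f(o[0],s);c=f(o[1],d);print(n,*tri([(S,*a),(D,*c)]))
for n,p in [("c",(343,287))]:print(plane(S,*f(b[0],p),88))
for p in [(337,265),(353,308)]:print(plane(S,*f(b[0],p),87))
for p in [(293,190),(345,182)]:print(plane(D,*f(b[1],p),87))
for p in [(205,75),(328,78)]:print('key top',plane(D,*f(k[1],p),86))
E
```

```text
trig [443.8 242.4 117.2] [0.8, 0.8]
bartop [471.2 256.7 125.9] [1.3, 1.3]
base [471.3 255.4   4. ] [1.3, 1.3]
sc1 [468.7  -4.9  85.3] [1.0, 1.0]
sc1b [494.4  -9.1 156.5] [25.1, 25.1]
sc2 [494.9  92.7  84.1] [0.9, 0.9]
sc3 [641.   53.7  85.1] [0.7, 0.7]
sc4 [614.6 -43.   84.9] [0.7, 0.7]
bez [555.   24.3  84.2] [0.7, 0.7]
slA [546.7  26.5  83.5] [0.0, 0.0]
slB [563.5  23.   83.8] [0.5, 0.5]
st1 [ 506.5 -295.9   31.6] [0.9, 0.9]
st2 [ 533.5 -237.    31.3] [0.1, 0.1]
st3 [ 591.9 -263.8   33.8] [1.2, 1.2]
st4 [ 563.8 -320.9   32.2] [0.7, 0.7]
kA [ 535.8 -272.2   83.8] [1.6, 1.6]
[557.6  22.2  88. ]
[548.7  25.2  87. ]
[565.6  21.3  87. ]
[545.9  23.3  87. ]
[562.5  20.7  87. ]
key top [ 534.6 -271.7   86. ]
key top [ 563.7 -283.5   86. ]
```

```bash
cat >> h.py <<'E'
from scipy.spatial.transform import Rotation as Ro
def down(yawdeg):
    a=np.radians(yawdeg);c,s=np.cos(a),np.sin(a)
    return np.array([[c,s,0],[s,-c,0],[0,0,-1.]])
def rows(pos,R,target,Rt,N):
    r=Ro.from_matrix(R.T@Rt).as_rotvec()/N
    A=sum(Ro.from_rotvec(k*r).as_matrix() for k in range(N))
    d=np.linalg.solve(A,R.T@(np.asarray(target,float)-pos))
    print(N,'x',np.round(d,2),np.round(np.degrees(r),3))
def st():
    from plant import manip
    o=manip.observe();R=o['tcp_rot']
    print('t',round(o['t'],2),'pos',np.round(o['eef_pos'],2),'yaw',round(np.degrees(np.arctan2(R[1,0],R[0,0])),2),'z',np.round(R[:,2],4),'F',np.round(o['wrist_force'],1),'T',np.round(o['wrist_torque'],2),'gap',round(o['finger_gap']*85.4,1),'q6',round(o['q'][5],2))
    return o
E
python3 - <<'E'
from h import *
o=st(); rows(o['eef_pos'],o['tcp_rot'],[462,250,225],down(27),12)
rows(o['eef_pos'],o['tcp_rot'],[462,250,225],down(27),18)
S=calibration('scene')
for n,u,v in [('blackbox',415,55),('jug',445,225),('cup',267,315),('tamper',357,272),('carton',190,330)]:print(n,plane(S,u,v,0).round())
E
```

```text
t 0.15 pos [217.43 585.29 230.39] yaw 69.61 z [-8.0e-04 -1.6e-03 -1.0e+00] F [ 0.8 -0.6  0.1] T [ 0.07 -0.02 -0.02] gap 85.6 q6 1.47
12 x [-8.55 34.34  0.46] [2.000e-03 8.000e-03 3.551e+00]
18 x [-5.46 22.95  0.3 ] [2.000e-03 6.000e-03 2.367e+00]
blackbox [157. 611.   0.]
jug [765. 257.   0.]
cup [ 752. -265.    0.]
tamper [764. -22.   0.]
carton [ 697. -435.    0.]
```

```bash
python3 -m handwheel '[[-8.55,34.34,0.46,0,0,3.55],[-8.55,34.34,0.46,0,0,3.55],[-8.55,34.34,0.46,0,0,3.55],[-8.55,34.34,0.46,0,0,3.55],[-8.55,34.34,0.46,0,0,3.55],[-8.55,34.34,0.46,0,0,3.55],[-8.55,34.34,0.46,0,0,3.55],[-8.55,34.34,0.46,0,0,3.55],[-8.55,34.34,0.46,0,0,3.55],[-8.55,34.34,0.46,0,0,3.55],[-8.55,34.34,0.46,0,0,3.55],[-8.55,34.34,0.46,0,0,3.55]]' 85
python3 -m handwheel '[[0,0,0,0,0,0],[0,0,0,0,0,0]]'
python3 - <<'E'
from h import *
from plant import get_image
import cv2,pickle
o=st();c=calibration('wrist');cv2.imwrite("pics/w1.png",get_image('wrist')[:,:,::-1]);pickle.dump(c,open('c1.pkl','wb'))
E
```

```text
t: 1.35
eef_pos: [462.7, 249.1, 225.5]
tcp_rot: [[0.892, 0.452, -0.0], [0.452, -0.892, -0.0], [-0.0, 0.0, -1.0]]
wrist_force: [0.9, 0.7, 0.6]
finger_gap: 0.992
t: 1.55
eef_pos: [462.2, 250.0, 225.5]
tcp_rot: [[0.891, 0.453, -0.001], [0.453, -0.891, 0.0], [-0.0, -0.001, -1.0]]
wrist_force: [0.7, -0.6, 0.3]
finger_gap: 0.994
t 1.55 pos [462.24 249.97 225.55] yaw 26.94 z [-7.e-04  3.e-04 -1.e+00] F [ 0.7 -0.6  0.3] T [-0.05  0.01 -0.05] gap 84.9 q6 1.47
```

View pics/w1.png

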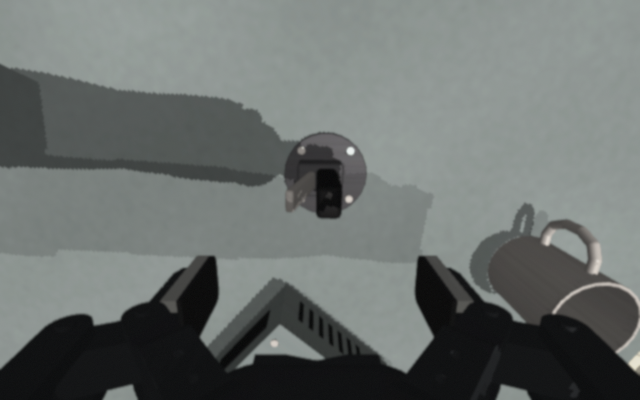

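The wrist view shows the bar at (328,195), the trigger tip near (293,200) and the jug far right. Enlarging.

```bash
python3 - <<'E'
import cv2
s=cv2.imread("pics/w1.png")
cv2.imwrite("pics/w1c.png",cv2.resize(s[125:225,275:375],None,fx=6,fy=6,interpolation=cv2.INTER_CUBIC))
E
```

```text
(no output)
```

View pics/w1c.png

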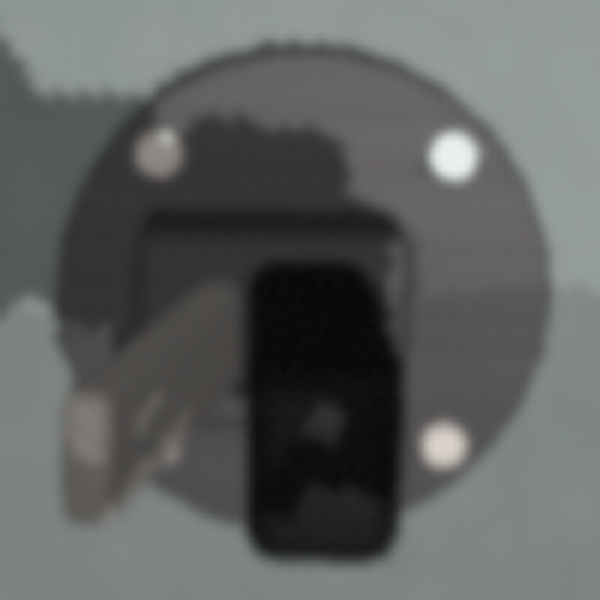

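```bash
python3 - <<'E'
from h import *
import pickle
np.set_printoptions(precision=1,suppress=True)
c=pickle.load(open('c1.pkl','rb'));S=calibration('scene');D=calibration('side')
f=lambda o,p,k:(o[0]+(p[0]+.5)/k-.5,o[1]+(p[1]+.5)/k-.5)
w=lambda p:f((275,125),p,6)
print('bar',plane(c,*w((323,467)),125),'trig',plane(c,*w((88,456)),120),'base',plane(c,*w((303,287)),6))
for n,s,d,q in [("trig",(285,115),(135,175),(88,456)),("bartop",(370,128),(203,118),(323,467)),("base",(308,362),(252,370),(303,287))]:
    print(n,*tri([(S,*f((345,105),s,8)),(D,*f((215,115),d,8)),(c,*w(q))]))
a=plane(c,*w((158,155)),6)-plane(c,*w((455,155)),6);print(np.degrees(np.arctan2(-a[1],-a[0])))
a=plane(c,*w((252,470)),125)-plane(c,*w((397,470)),125);print(np.linalg.norm(a))
E
```

```text
bar [471.  253.9 125. ] trig [444.1 240.2 120. ] base [471.2 254.4   6. ]
trig [444.2 240.6 118.8] [1.2, 1.1, 0.7]
bartop [471.2 255.1 127.2] [1.7, 1.3, 0.9]
base [471.4 254.6   4.8] [1.3, 1.4, 0.3]
26.921878927079607
18.389388832434935
```

```bash
python3 - <<'E'
from h import *
o=st();rows(o['eef_pos'],o['tcp_rot'],[467.4,252.5,95],down(26.9),5)
E
```

```text
t 1.6 pos [462.1  250.65 225.62] yaw 27.02 z [-5.e-04  3.e-04 -1.e+00] F [-0.4 -0.3 -1.2] T [ 0.02 -0.02 -0.02] gap 85.3 q6 1.47
5 x [ 1.12  0.16 26.12] [-0.006  0.003  0.023]
```

```bash
python3 -m handwheel '[[5.6,0.8,0,0,0,0],[0,0,26,0,0,0],[0,0,26,0,0,0],[0,0,26,0,0,0],[0,0,26,0,0,0],[0,0,26,0,0,0],[0,0,0,0,0,0]]' 85
python3 -m handwheel '[[0,0,0,0,0,0],[0,0,0,0,0,0],[0,0,0,0,0,0],[0,0,0,0,0,0],[0,0,0,0,0,0],[0,0,0,0,0,0],[0,0,0,0,0,0]]' 0 40
python3 - <<'E'
from h import *
st()
E
```

```text
t: 2.3
eef_pos: [464.3, 252.3, 92.1]
tcp_rot: [[0.89, 0.456, -0.007], [0.456, -0.89, -0.003], [-0.008, -0.001, -1.0]]
wrist_force: [-0.6, -0.7, 0.5]
finger_gap: 0.994
t: 3.0
eef_pos: [467.9, 252.6, 97.1]
tcp_rot: [[0.891, 0.453, 0.001], [0.453, -0.891, 0.001], [0.001, -0.0, -1.0]]
wrist_force: [-2.4, -0.1, 6.3]
finger_gap: 0.301
t 3.0 pos [467.95 252.62  97.08] yaw 26.96 z [ 7.e-04  8.e-04 -1.e+00] F [-2.4 -0.1  6.3] T [-0.41  1.16 -0.34] gap 25.7 q6 1.47
```

```bash
python3 -m handwheel '[[0,0,0,0,0,0],[0,0,0,0,0,0],[0,0,0,0,0,0]]'
python3 - <<'E'
from h import *
from plant import get_image
import cv2
st();a=get_image('scene')[:,:,::-1];b=get_image('side')[:,:,::-1]
w=get_image('wrist')[:,:,::-1]
R=lambda i,k:cv2.resize(i,None,fx=k,fy=k,interpolation=cv2.INTER_CUBIC)
cv2.imwrite("pics/sq.png",cv2.hconcat([R(a[95:175,340:420],5),R(b[95:175,210:290],5)]));cv2.imwrite("pics/sqw.png",w)
E
```

```text
t: 3.3
eef_pos: [467.9, 252.6, 97.0]
tcp_rot: [[0.891, 0.453, 0.001], [0.453, -0.891, 0.001], [0.001, -0.0, -1.0]]
wrist_force: [-3.6, -0.3, 5.3]
finger_gap: 0.3
t 3.3 pos [467.94 252.63  97.04] yaw 26.96 z [ 6.e-04  7.e-04 -1.e+00] F [-3.6 -0.3  5.3] T [-0.44  1.19 -0.37] gap 25.6 q6 1.47
```

View pics/sq.png

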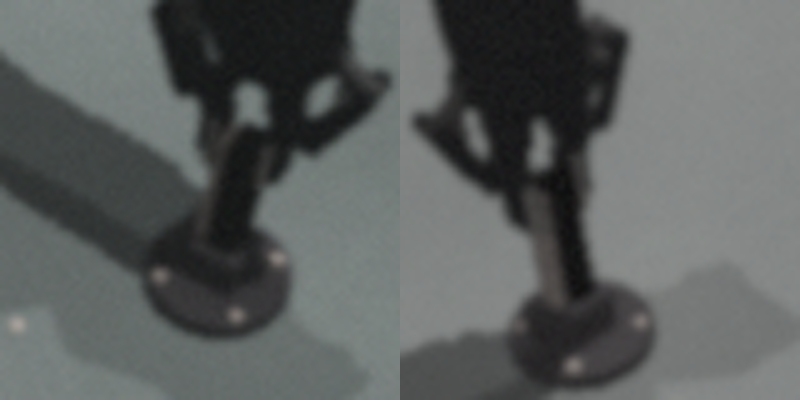

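View pics/sqw.png

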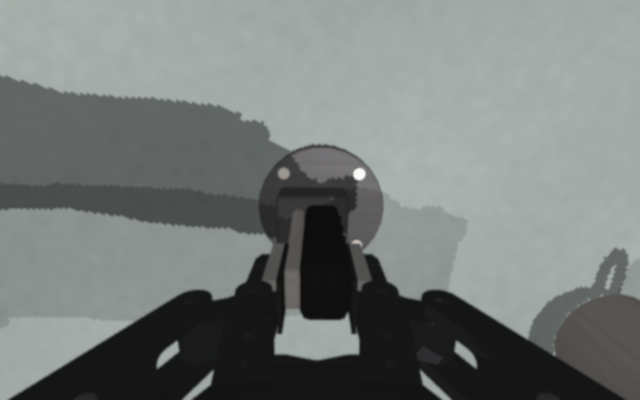

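In the side crop the trigger stands upright, parallel to the bar, and the gap has stopped changing at 40 N. So it is squeezed to its stop, and I'll release it.

```bash
python3 -m handwheel '[[0,0,0,0,0,0],[0,0,0,0,0,0],[0,0,0,0,0,0],[0,0,0,0,0,0],[0,0,0,0,0,0],[0,0,0,0,0,0]]' 85
python3 -m handwheel '[[0,0,-25,0,0,0],[0,0,-30,0,0,0],[0,0,-30,0,0,0],[0,0,-30,0,0,0],[0,0,-25,0,0,0],[0,0,0,0,0,0],[0,0,0,0,0,0]]' 85
python3 - <<'E'
from h import *
from plant import get_image
import cv2
o=st()
w=get_image('wrist')[:,:,::-1]
cv2.imwrite("pics/rel.png",w)
for N in (12,18):rows(o['eef_pos'],o['tcp_rot'],[560,22,240],down(-13),N)
E
```

```text
t: 4.05
eef_pos: [468.5, 252.7, 96.2]
tcp_rot: [[0.891, 0.454, 0.002], [0.454, -0.891, 0.001], [0.002, 0.0, -1.0]]
wrist_force: [-0.3, -0.3, 1.0]
finger_gap: 0.998
t: 4.75
eef_pos: [468.2, 252.6, 236.3]
tcp_rot: [[0.891, 0.454, 0.002], [0.454, -0.891, 0.001], [0.002, 0.0, -1.0]]
wrist_force: [-0.6, -0.1, 0.4]
finger_gap: 0.997
t 4.75 pos [468.2  252.62 236.32] yaw 27.02 z [ 1.8e-03  7.0e-04 -1.0e+00] F [-0.6 -0.1  0.4] T [ 0.03  0.05 -0.03] gap 85.1 q6 1.47
12 x [ 4.76 20.57 -0.3 ] [-2.000e-03 -9.000e-03  3.335e+00]
18 x [ 3.31 13.68 -0.2 ] [-2.000e-03 -6.000e-03  2.223e+00]
```

View pics/rel.png

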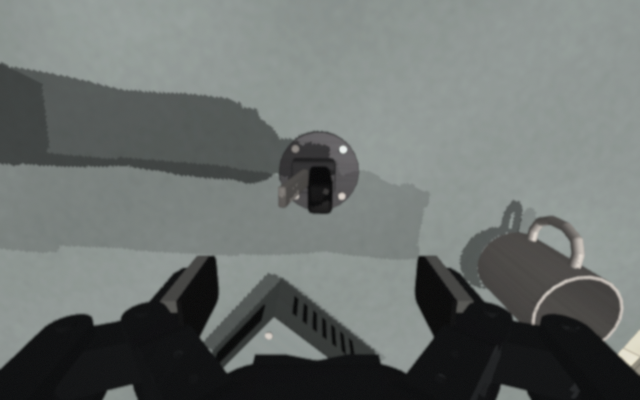

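The trigger has sprung back; its tip is at (283,192) again. Next I'll look at the switch on the way, in the orientation the insertion needs.

```bash
python3 - <<'E'
from h import *
o=st()
for N in (12,):rows(o['eef_pos'],o['tcp_rot'],[540,25,190],down(75.3),N)
E
```

```text
t 4.8 pos [467.36 252.26 235.13] yaw 27.01 z [-6.e-04 -2.e-04 -1.e+00] F [ 0.2  0.  -0.3] T [-0.04  0.   -0.04] gap 85.1 q6 1.47
12 x [-10.67  17.48   3.76] [-2.000e-03  3.000e-03 -4.024e+00]
```

```bash
python3 -m handwheel '[[-10.7,17.5,3.8,0,0,-4],[-10.7,17.5,3.8,0,0,-4],[-10.7,17.5,3.8,0,0,-4],[-10.7,17.5,3.8,0,0,-4],[-10.7,17.5,3.8,0,0,-4],[-10.7,17.5,3.8,0,0,-4],[-10.7,17.5,3.8,0,0,-4],[-10.7,17.5,3.8,0,0,-4],[-10.7,17.5,3.8,0,0,-4],[-10.7,17.5,3.8,0,0,-4],[-10.7,17.5,3.8,0,0,-4],[-10.7,17.5,3.8,0,0,-4]]'
python3 -m handwheel '[[0,0,0,0,0,0],[0,0,0,0,0,0]]'
python3 - <<'E'
from h import *
from plant import get_image
import cv2,pickle
o=st();c=calibration('wrist');w=get_image('wrist')[:,:,::-1];cv2.imwrite("pics/w2.png",w);pickle.dump(c,open('c2.pkl','wb'))
p=proj(c,[556,23,87]);print(p)
x,y=int(p[0])-40,int(p[1])-40;print(x,y)
cv2.imwrite("pics/w2c.png",cv2.resize(w[y:y+80,x:x+80],None,fx=7,fy=7,interpolation=cv2.INTER_CUBIC))
E
```

```text
t: 6.0
eef_pos: [538.7, 23.8, 187.9]
tcp_rot: [[0.256, 0.967, -0.004], [0.967, -0.256, 0.0], [-0.001, -0.004, -1.0]]
wrist_force: [0.5, 0.5, -0.2]
finger_gap: 0.993
t: 6.2
eef_pos: [538.5, 24.5, 188.5]
tcp_rot: [[0.26, 0.966, -0.004], [0.966, -0.26, 0.001], [-0.0, -0.004, -1.0]]
wrist_force: [-0.2, -0.5, 0.2]
finger_gap: 0.99
t 6.2 pos [538.52  24.48 188.47] yaw 74.92 z [-3.7e-03  6.0e-04 -1.0e+00] F [-0.2 -0.5  0.2] T [ 0.01  0.05 -0.06] gap 84.6 q6 0.19
[320.06492093 222.8294974 ]
280 182
```

View pics/w2.png

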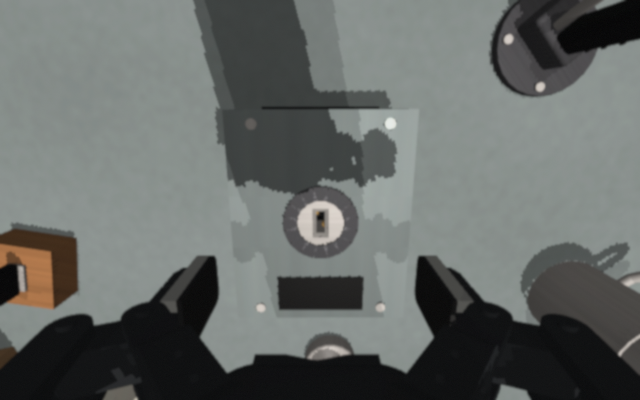

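View pics/w2c.png

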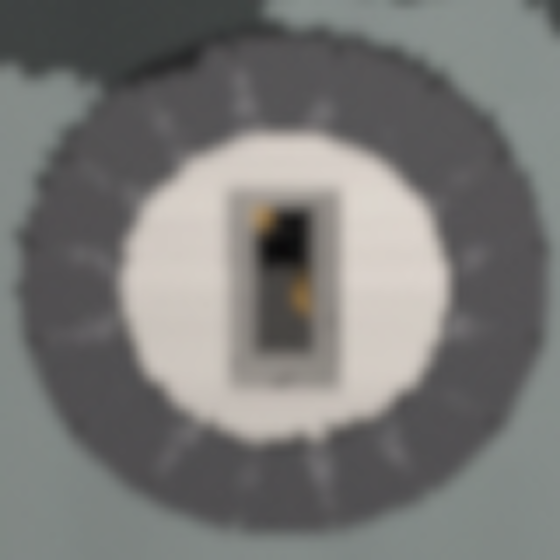

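```bash
python3 - <<'E'
from h import *
import pickle
np.set_printoptions(precision=1,suppress=True)
c=pickle.load(open('c2.pkl','rb'));S=calibration('scene');D=calibration('side')
f=lambda o,p,k:(o[0]+(p[0]+.5)/k-.5,o[1]+(p[1]+.5)/k-.5)
w=lambda p:f((280,182),p,7)
m=w((286.5,288));print(m,plane(c,*m,87),tri([(S,*f((290,150),(343,287),8)),(D,*f((255,165),(318,185),8)),(c,*m)]))
def ang(a,b):d=b-a;return np.degrees(np.arctan2(d[1],d[0])),np.linalg.norm(d)
print('slot',ang(plane(c,*w((287,188)),87),plane(c,*w((287,388)),87)), ang(plane(c,*w((231,288)),87),plane(c,*w((343,288)),87)))
P=[plane(c,u,v,85) for u,v in [(251,124),(391,123),(261,308),(380,308)]]
print(ang(P[0],P[2]),ang(P[1],P[3]),ang(P[0],P[1]),ang(P[2],P[3]),np.mean(P,0))
E
```

```text
(320.5, 222.71428571428572) [556.   23.4  87. ] (array([555.6,  23.5,  85.5]), [0.6, 1.3, 0.8])
slot (np.float64(-14.904134608529786), np.float64(23.46291081833504)) (np.float64(74.90699333338351), np.float64(12.428229825915967))
(np.float64(-14.932340844701864), np.float64(151.51287731548902)) (np.float64(-15.139406012468774), np.float64(152.19403908669437)) (np.float64(75.29963168388836), np.float64(101.06404779125069)) (np.float64(74.91318498111501), np.float64(100.51356145531733)) [556.9  23.3  85. ]
```

```bash
python3 - <<'E'
from h import *
o=st()
for N in (12,):rows(o['eef_pos'],o['tcp_rot'],[525,-270,195],down(66.5),N)
E
```

```text
t 6.25 pos [538.51  24.83 188.91] yaw 74.96 z [-3.e-03  5.e-04 -1.e+00] F [-0.4 -0.1  0.5] T [-0.01 -0.05  0.03] gap 84.8 q6 0.19
12 x [-23.63   6.9   -0.51] [-0.014  0.002  0.705]
```

```bash
python3 -m handwheel '[[-23.6,6.9,-0.5,0,0,0.7],[-23.6,6.9,-0.5,0,0,0.7],[-23.6,6.9,-0.5,0,0,0.7],[-23.6,6.9,-0.5,0,0,0.7],[-23.6,6.9,-0.5,0,0,0.7],[-23.6,6.9,-0.5,0,0,0.7],[-23.6,6.9,-0.5,0,0,0.7],[-23.6,6.9,-0.5,0,0,0.7],[-23.6,6.9,-0.5,0,0,0.7],[-23.6,6.9,-0.5,0,0,0.7],[-23.6,6.9,-0.5,0,0,0.7],[-23.6,6.9,-0.5,-0.16,0,0.7]]'
python3 -m handwheel '[[0,0,0,0,0,0],[0,0,0,0,0,0],[0,0,0,0,0,0]]'
python3 - <<'E'
from h import *
from plant import get_image
import cv2,pickle
o=st();c=calibration('wrist');w=get_image('wrist')[:,:,::-1];cv2.imwrite("pics/w3.png",w);pickle.dump(c,open('c3.pkl','wb'))
p=proj(c,[549,-279,60]);print(p)
x,y=int(p[0])-50,int(p[1])-50;print(x,y)
cv2.imwrite("pics/w3c.png",cv2.resize(w[y:y+100,x:x+100],None,fx=6,fy=6,interpolation=cv2.INTER_CUBIC))
E
```

```text
t: 7.45
eef_pos: [526.4, -269.7, 196.0]
tcp_rot: [[0.397, 0.918, 0.002], [0.918, -0.397, -0.0], [0.0, 0.002, -1.0]]
wrist_force: [0.4, -0.1, -0.2]
finger_gap: 0.999
t: 7.75
eef_pos: [526.5, -268.6, 196.0]
tcp_rot: [[0.396, 0.918, 0.002], [0.918, -0.396, -0.0], [0.001, 0.002, -1.0]]
wrist_force: [-0.8, 1.0, 0.7]
finger_gap: 0.998
t 7.75 pos [ 526.55 -268.56  195.98] yaw 66.68 z [ 2.e-03 -2.e-04 -1.e+00] F [-0.8  1.   0.7] T [ 0.02 -0.   -0.01] gap 85.2 q6 -0.17
[315.13907287 217.14514907]
265 167
```

View pics/w3.png

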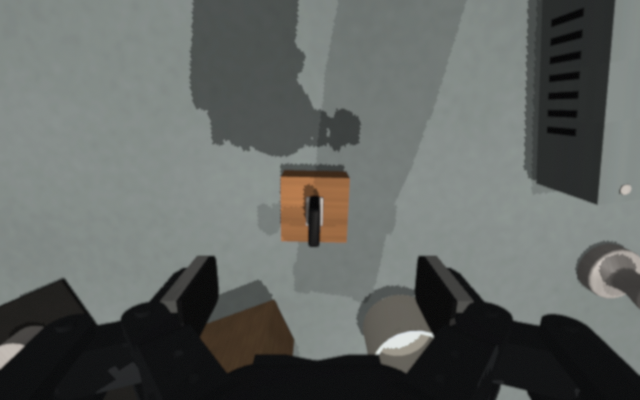

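View pics/w3c.png

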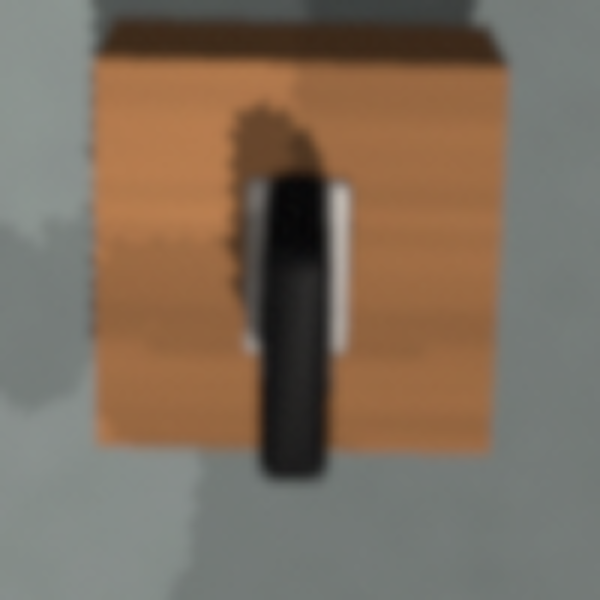

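```bash
python3 - <<'E'
from h import *
import pickle
np.set_printoptions(precision=1,suppress=True)
c=pickle.load(open('c3.pkl','rb'));S=calibration('scene');D=calibration('side')
f=lambda o,p,k:(o[0]+(p[0]+.5)/k-.5,o[1]+(p[1]+.5)/k-.5)
w=lambda p:f((265,167),p,6)
def ang(a,b):d=b-a;return np.degrees(np.arctan2(d[1],d[0])),np.linalg.norm(d)
P=[plane(c,*w(p),36) for p in [(97,60),(505,66),(490,452),(98,445)]]
print(np.mean(P,0),[ang(P[i],P[(i+1)%4]) for i in range(4)])
a,b=plane(c,*w((297,253)),86),plane(c,*w((294,474)),86);print('handle',(a+b)/2,ang(a,b))
a,b=plane(c,*w((298,180)),40),plane(c,*w((298,352)),40);print('flange',(a+b)/2,ang(a,b))
a,b=plane(c,*w((247,265)),40),plane(c,*w((350,265)),40);print('flange',(a+b)/2,ang(a,b))
# height check: near/far ends of handle top
print(tri([(D,*f((305,280),(205,75),8)),(c,*w((297,253)))]),tri([(D,*f((305,280),(328,78),8)),(c,*w((294,474)))]))
E
```

```text
[ 549.5 -280.3   36. ] [(np.float64(65.79230196449744), np.float64(62.95068203768966)), (np.float64(-23.99632838647284), np.float64(64.18094800247795)), (np.float64(-114.45871581013289), np.float64(63.93394018465462)), (np.float64(155.12354927176384), np.float64(63.90476498878867))]
handle [ 548.6 -279.9   86. ] (np.float64(-24.19189620925965), np.float64(31.622186976003))
flange [ 549.3 -280.1   40. ] (np.float64(-23.440764331531305), np.float64(28.25782927216553))
flange [ 549.  -279.9   40. ] (np.float64(66.6465003243234), np.float64(16.137254404079002))
(array([ 533.7, -273.1,   88.8]), [0.3, 0.3]) (array([ 562.1, -285.6,   90.1]), [0.6, 0.6])
```

```bash
python3 - <<'E'
from h import *
o=st()
rows(o['eef_pos'],o['tcp_rot'],[549,-280,o['eef_pos'][2]],down(65.8),1)
E
```

```text
t 7.8 pos [ 526.62 -268.58  196.03] yaw 66.69 z [ 2.e-03 -3.e-04 -1.e+00] F [-0.9  0.5  0. ] T [ 0.04  0.03 -0.02] gap 85.0 q6 -0.17
1 x [-1.63 25.07  0.05] [ 0.114 -0.031  0.889]
```

```bash
python3 -m handwheel '[[-0.8,12.5,0,0.1,0,0.45],[-0.8,12.5,0,0,0,0.45],[0,0,0,0,0,0],[0,0,28,0,0,0],[0,0,30,0,0,0],[0,0,30,0,0,0],[0,0,25,0,0,0],[0,0,15,0,0,0],[0,0,0,0,0,0],[0,0,0,0,0,0]]'
python3 - <<'E'
from h import *
o=st()
rows(o['eef_pos'],o['tcp_rot'],[549,-280,48],down(65.8),1)
E
```

```text
t: 8.8
eef_pos: [549.7, -281.8, 68.8]
tcp_rot: [[0.411, 0.912, 0.001], [0.912, -0.411, -0.001], [-0.0, 0.002, -1.0]]
wrist_force: [0.8, -1.3, 0.7]
finger_gap: 0.991
t 8.8 pos [ 549.68 -281.82   68.78] yaw 65.72 z [ 1.4e-03 -7.0e-04 -1.0e+00] F [ 0.8 -1.3  0.7] T [-0.03  0.04  0.02] gap 84.7 q6 -0.15
1 x [ 1.38 -1.4  20.77] [ 0.092  0.003 -0.079]
```

```bash
python3 -m handwheel '[[0.7,-0.7,10,0.05,0,0],[0.7,-0.5,10.5,0,0,0],[0,0,0,0,0,0],[0,0,0,0,0,0],[0,0,0,0,0,0]]'
python3 - <<'E'
from h import *
from plant import get_image
import cv2
o=st();cv2.imwrite("pics/w4.png",get_image('wrist')[:,:,::-1]);st()
E
```

```text
t: 9.3
eef_pos: [548.8, -279.9, 48.0]
tcp_rot: [[0.411, 0.912, 0.001], [0.912, -0.411, -0.0], [-0.0, 0.001, -1.0]]
wrist_force: [-0.1, -0.1, 0.2]
finger_gap: 0.999
t 9.3 pos [ 548.85 -279.93   48.02] yaw 65.71 z [ 6.e-04 -3.e-04 -1.e+00] F [-0.1 -0.1  0.2] T [-0.04 -0.01  0.03] gap 85.3 q6 -0.15
t 9.35 pos [ 548.96 -279.99   48.16] yaw 65.71 z [ 9.e-04 -5.e-04 -1.e+00] F [-0.   0.1  0.5] T [-0.04  0.01  0.03] gap 84.9 q6 -0.15
```

View pics/w4.png

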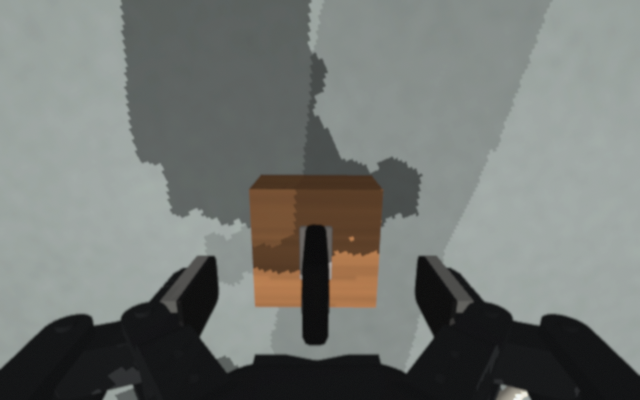

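The handle at (315,285) is centred between the pads, so I'll close on it.

```bash
python3 -m handwheel '[[0,0,0,0,0,0],[0,0,0,0,0,0],[0,0,0,0,0,0],[0,0,0,0,0,0],[0,0,0,0,0,0],[0,0,0,0,0,0],[0,0,0,0,0,0],[0,0,0,0,0,0],[0,0,0,0,0,0],[0,0,0,0,0,0],[0,0,0,0,0,0],[0,0,0,0,0,0]]' 0 80
python3 - <<'E'
from h import *
o=st()
E
```

```text
t: 10.55
eef_pos: [548.8, -279.9, 47.9]
tcp_rot: [[0.411, 0.911, 0.001], [0.911, -0.411, -0.0], [0.0, 0.001, -1.0]]
wrist_force: [0.8, 0.2, 2.0]
finger_gap: 0.109
t 10.55 pos [ 548.81 -279.88   47.88] yaw 65.71 z [ 5.e-04 -2.e-04 -1.e+00] F [0.8 0.2 2. ] T [ 0.    0.   -0.04] gap 9.3 q6 -0.15
```

```bash
python3 -m handwheel '[[0,0,-8,0,0,0],[0,0,-10,0,0,0],[0,0,-12,0,0,0],[0,0,-20,0,0,0],[0,0,-25,0,0,0],[0,0,-25,0,0,0],[0,0,-25,0,0,0],[0,0,-15,0,0,0],[0,0,0,0,0,0]]'
python3 - <<'E'
from h import *
from plant import get_image
import cv2,pickle
o=st();c=calibration('wrist');w=get_image('wrist')[:,:,::-1];cv2.imwrite("pics/w5.png",w);pickle.dump(c,open('c5.pkl','wb'))
for N in (12,):rows(o['eef_pos'],o['tcp_rot'],[556,23.4,185],down(75.1),N)
E
```

```text
t: 11.45
eef_pos: [550.3, -280.9, 191.3]
tcp_rot: [[0.411, 0.912, 0.005], [0.912, -0.411, -0.003], [-0.001, 0.006, -1.0]]
wrist_force: [1.1, -0.3, -0.5]
finger_gap: 0.102
t 11.45 pos [ 550.34 -280.88  191.28] yaw 65.72 z [ 0.0053 -0.0034 -1.    ] F [ 1.1 -0.3 -0.5] T [-0.03  0.01 -0.  ] gap 8.7 q6 -0.15
12 x [24.02 -8.23  0.48] [ 0.029  0.007 -0.782]
```

View pics/w5.png

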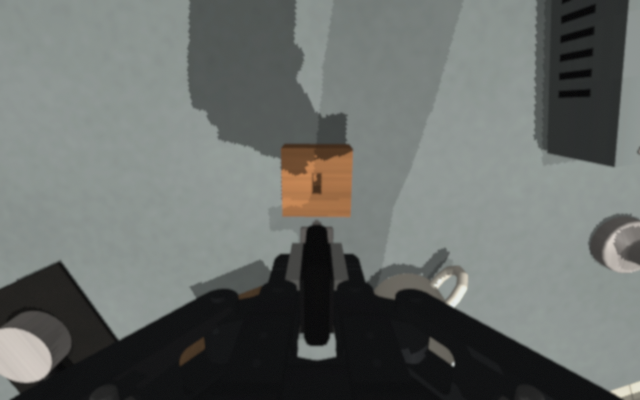

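The key is out of the stand and held squarely. Moving it over the switch.

```bash
python3 -m handwheel '[[24,-8.2,0.5,0,0,-0.78],[24,-8.2,0.5,0,0,-0.78],[24,-8.2,0.5,0,0,-0.78],[24,-8.2,0.5,0,0,-0.78],[24,-8.2,0.5,0,0,-0.78],[24,-8.2,0.5,0,0,-0.78],[24,-8.2,0.5,0,0,-0.78],[24,-8.2,0.5,0,0,-0.78],[24,-8.2,0.5,0,0,-0.78],[24,-8.2,0.5,0,0,-0.78],[24,-8.2,0.5,0,0,-0.78],[24,-8.2,0.5,0,0,-0.78]]'
python3 -m handwheel '[[0,0,0,0,0,0],[0,0,0,0,0,0],[0,0,0,0,0,0]]'
python3 - <<'E'
from h import *
from plant import get_image
import cv2,pickle
o=st();c=calibration('wrist');w=get_image('wrist')[:,:,::-1];cv2.imwrite("pics/w6.png",w)
for N in (4,):rows(o['eef_pos'],o['tcp_rot'],[556,23.4,142],down(75.1),N)
E
```

```text
t: 12.7
eef_pos: [553.1, 25.3, 179.7]
tcp_rot: [[0.257, 0.966, -0.003], [0.966, -0.257, 0.0], [-0.001, -0.003, -1.0]]
wrist_force: [0.7, -0.2, -0.4]
finger_gap: 0.104
t: 13.0
eef_pos: [554.1, 23.6, 180.8]
tcp_rot: [[0.258, 0.966, -0.001], [0.966, -0.258, -0.0], [-0.001, -0.001, -1.0]]
wrist_force: [-0.7, -1.4, -1.5]
finger_gap: 0.106
t 13.0 pos [554.1   23.55 180.79] yaw 75.04 z [-1.4e-03 -4.0e-04 -1.0e+00] F [-0.7 -1.4 -1.5] T [-0.03 -0.03  0.01] gap 9.1 q6 0.19
4 x [0.09 0.48 9.7 ] [-0.018  0.01  -0.016]
```

View pics/w6.png

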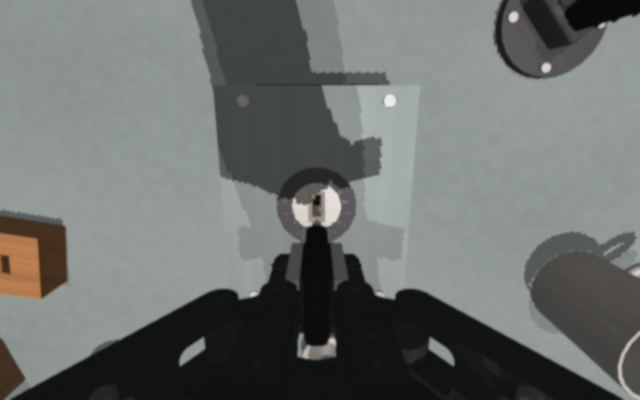

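```bash
python3 -m handwheel '[[0,1,10,0,0,0],[0,1,12,0,0,0],[0,0,12,0,0,0],[0,0,8,0,0,0],[0,0,0,0,0,0],[0,0,0,0,0,0],[0,0,0,0,0,0]]'
python3 - <<'E'
from h import *
from plant import get_image
import cv2
o=st()
a=get_image('scene')[:,:,::-1];b=get_image('side')[:,:,::-1]
R=lambda i,k:cv2.resize(i,None,fx=k,fy=k,interpolation=cv2.INTER_CUBIC)
cv2.imwrite("pics/in0.png",cv2.hconcat([R(a[145:210,300:365],6),R(b[145:210,260:325],6)]))
o=st();rows(o['eef_pos'],o['tcp_rot'],[556,23.4,130],down(75.1),1)
E
```

```text
t: 13.75
eef_pos: [557.0, 23.7, 140.2]
tcp_rot: [[0.258, 0.966, 0.001], [0.966, -0.258, -0.0], [0.0, 0.001, -1.0]]
wrist_force: [0.1, -0.4, -0.2]
finger_gap: 0.108
t 13.75 pos [557.03  23.66 140.2 ] yaw 75.08 z [ 1.1e-03 -1.0e-04 -1.0e+00] F [ 0.1 -0.4 -0.2] T [ 0.02 -0.03 -0.04] gap 9.2 q6 0.19
t 13.85 pos [557.18  23.65 140.43] yaw 75.08 z [ 1.6e-03 -2.0e-04 -1.0e+00] F [-0.4 -0.6 -1. ] T [0.02 0.01 0.05] gap 8.5 q6 0.19
1 x [-0.55 -1.09 10.43] [ 0.091 -0.014 -0.022]
```

View pics/in0.png

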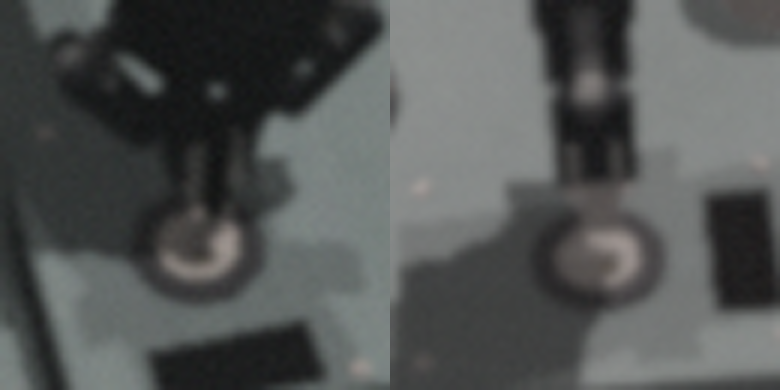

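```bash
python3 -m handwheel '[[-0.5,-0.9,5,0.05,0,0],[0,0,5,0,0,0],[0,0,5,0,0,0],[0,0,3,0,0,0],[0,0,0,0,0,0],[0,0,0,0,0,0]]'
python3 - <<'E'
from h import *
o=st()
E
```

```text
t: 14.45
eef_pos: [555.4, 23.4, 121.5]
tcp_rot: [[0.258, 0.966, -0.001], [0.966, -0.258, 0.0], [-0.0, -0.001, -1.0]]
wrist_force: [-0.1, -0.0, -0.4]
finger_gap: 0.106
t 14.45 pos [555.44  23.42 121.53] yaw 75.08 z [-1.1e-03  2.0e-04 -1.0e+00] F [-0.1 -0.  -0.4] T [ 0.02 -0.02 -0.01] gap 9.1 q6 0.19
```

```bash
python3 -m handwheel '[[0,0,2,0,0,3],[0,0,1.5,0,0,-6],[0,0,1.5,0,0,6],[0,0,1.5,0,0,-6],[0,0,1.5,0,0,6],[0,0,1.5,0,0,-6],[0,0,1.5,0,0,6],[0,0,1.5,0,0,-6],[0,0,0,0,0,3]]'
python3 - <<'E'
from h import *
o=st()
E
```

```text
t: 15.35
eef_pos: [555.5, 22.4, 110.2]
tcp_rot: [[0.258, 0.966, -0.001], [0.966, -0.258, -0.003], [-0.003, -0.0, -1.0]]
wrist_force: [-1.2, -2.7, 2.0]
finger_gap: 0.107
t 15.35 pos [555.47  22.38 110.15] yaw 75.06 z [-8.0e-04 -2.5e-03 -1.0e+00] F [-1.2 -2.7  2. ] T [-0.6   0.34 -0.04] gap 9.2 q6 0.19
```

```bash
python3 -m handwheel '[[0,0,1.2,0,0,3],[0,0,1.2,0,0,-6],[0,0,1.2,0,0,6],[0,0,1.2,0,0,-6],[0,0,1.2,0,0,6],[0,0,1.2,0,0,-6],[0,0,1.2,0,0,6],[0,0,1.2,0,0,-6],[0,0,1.2,0,0,6],[0,0,1.2,0,0,-6],[0,0,0,0,0,3]]'
python3 - <<'E'
from h import *
o=st()
E
```

```text
t: 16.45
eef_pos: [555.7, 23.1, 98.8]
tcp_rot: [[0.257, 0.966, -0.0], [0.966, -0.257, -0.001], [-0.001, -0.0, -1.0]]
wrist_force: [-2.7, -1.1, 6.3]
finger_gap: 0.106
t 16.45 pos [555.67  23.1   98.83] yaw 75.08 z [-2.e-04 -6.e-04 -1.e+00] F [-2.7 -1.1  6.3] T [-0.14  0.7  -0.04] gap 9.1 q6 0.19
```

```bash
python3 -m handwheel '[[0,0,1,0,0,3],[0,0,0.8,0,0,-6],[0,0,0.8,0,0,6],[0,0,0.8,0,0,-6],[0,0,0,0,0,6],[0,0,0,0,0,-6],[0,0,0,0,0,3],[0,0,0,0,0,0]]'
python3 - <<'E'
from h import *
from plant import get_image
import cv2
o=st()
a=get_image('scene')[:,:,::-1];b=get_image('side')[:,:,::-1]
R=lambda i,k:cv2.resize(i,None,fx=k,fy=k,interpolation=cv2.INTER_CUBIC)
cv2.imwrite("pics/in1.png",cv2.hconcat([R(a[145:210,300:365],6),R(b[145:210,260:325],6)]))
cv2.imwrite("pics/in1w.png",get_image('wrist')[:,:,::-1])
E
```

```text
t: 17.25
eef_pos: [555.9, 23.1, 98.6]
tcp_rot: [[0.258, 0.966, 0.001], [0.966, -0.258, -0.001], [-0.001, 0.001, -1.0]]
wrist_force: [-9.4, -0.6, 25.0]
finger_gap: 0.105
t 17.25 pos [555.92  23.08  98.63] yaw 75.03 z [ 7.e-04 -9.e-04 -1.e+00] F [-9.4 -0.6 25. ] T [ 0.03  2.26 -0.04] gap 9.0 q6 0.19
```

View pics/in1.png

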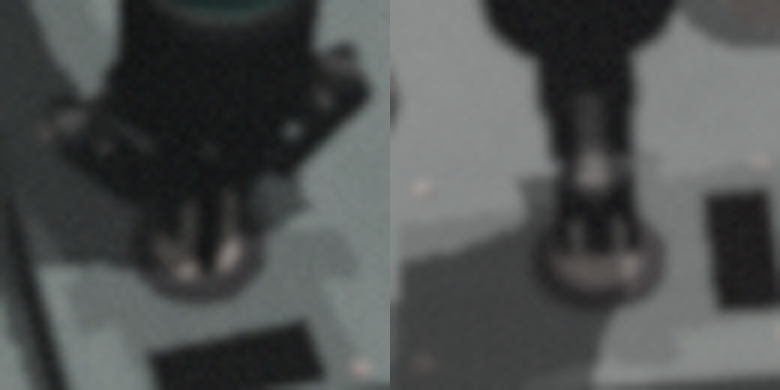

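View pics/in1w.png

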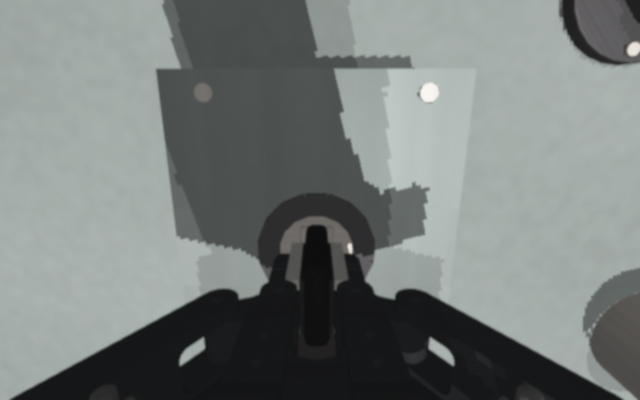

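The push force rose to 25 N with no further travel. z stopped at 98.6, against 99 predicted, so the key is home. I'll ease the push and turn.

```bash
python3 -m handwheel '[[0,0,-1.3,0,0,0],[0,0,0,0,0,6],[0,0,0,0,0,7],[0,0,0,0,0,7],[0,0,0,0,0,7],[0,0,0,0,0,7],[0,0,0,0,0,7],[0,0,0,0,0,7],[0,0,0,0,0,0]]' 0 100
python3 - <<'E'
from h import *
st()
E
```

```text
t: 18.3
eef_pos: [555.9, 22.9, 98.7]
tcp_rot: [[0.891, 0.453, 0.001], [0.453, -0.891, -0.001], [-0.0, 0.001, -1.0]]
wrist_force: [-7.1, -1.4, 18.5]
finger_gap: 0.102
t 18.3 pos [555.92  22.93  98.75] yaw 26.96 z [ 5.0e-04 -1.3e-03 -1.0e+00] F [-7.1 -1.4 18.5] T [-0.19  1.68  0.04] gap 8.7 q6 1.03
```

```bash
python3 -m handwheel '[[0,0,0,0,0,7],[0,0,0,0,0,7],[0,0,0,0,0,7],[0,0,0,0,0,7],[0,0,0,0,0,7],[0,0,0,0,0,7],[0,0,0,0,0,3],[0,0,0,0,0,0],[0,0,0,0,0,0]]'
python3 - <<'E'
from h import *
st()
E
python3 -m handwheel '[[0,0,0,0,0,2],[0,0,0,0,0,2],[0,0,0,0,0,2],[0,0,0,0,0,0],[0,0,0,0,0,0]]'
python3 - <<'E'
from h import *
st()
E
```

```text
t: 19.2
eef_pos: [555.7, 22.9, 98.7]
tcp_rot: [[0.951, -0.308, 0.0], [-0.308, -0.951, -0.001], [0.001, 0.001, -1.0]]
wrist_force: [-7.6, -0.6, 17.9]
finger_gap: 0.097
t 19.2 pos [555.7   22.86  98.74] yaw -17.92 z [ 1.0e-04 -1.4e-03 -1.0e+00] F [-7.6 -0.6 17.9] T [-0.19  1.74  0.12] gap 8.3 q6 1.81
t: 19.7
eef_pos: [555.6, 22.9, 98.8]
tcp_rot: [[0.914, -0.405, 0.0], [-0.405, -0.914, -0.001], [0.001, 0.001, -1.0]]
wrist_force: [-8.0, -1.1, 19.4]
finger_gap: 0.102
t 19.7 pos [555.65  22.9   98.76] yaw -23.92 z [ 0.     -0.0014 -1.    ] F [-8.  -1.1 19.4] T [-0.23  1.77  0.08] gap 8.7 q6 1.91
```

```bash
for i in 1; do python3 -m handwheel '[[0,0,0,0,0,1.5],[0,0,0,0,0,1.5],[0,0,0,0,0,0],[0,0,0,0,0,0]]'; done
python3 - <<'E'
from h import *
st()
E
python3 -m handwheel '[[0,0,0,0,0,1.5],[0,0,0,0,0,1.5],[0,0,0,0,0,0],[0,0,0,0,0,0]]'
python3 - <<'E'
from h import *
st()
E
```

```text
t: 20.1
eef_pos: [555.6, 23.0, 98.7]
tcp_rot: [[0.892, -0.452, -0.0], [-0.452, -0.892, -0.001], [0.001, 0.001, -1.0]]
wrist_force: [-7.8, -1.3, 18.2]
finger_gap: 0.106
t 20.1 pos [555.62  22.95  98.75] yaw -26.86 z [-0.     -0.0014 -1.    ] F [-7.8 -1.3 18.2] T [-0.19  1.83  0.35] gap 9.1 q6 1.97
t: 20.5
eef_pos: [555.6, 23.0, 98.7]
tcp_rot: [[0.868, -0.497, -0.0], [-0.497, -0.868, -0.002], [0.001, 0.001, -1.0]]
wrist_force: [-7.5, -1.1, 18.1]
finger_gap: 0.104
t 20.5 pos [555.59  22.97  98.72] yaw -29.8 z [-1.0e-04 -1.5e-03 -1.0e+00] F [-7.5 -1.1 18.1] T [-0.24  1.8   0.68] gap 8.9 q6 2.02
```

```bash
python3 -m handwheel '[[0,0,0,0,0,-1.5],[0,0,0,0,0,0],[0,0,0,0,0,0],[0,0,0,0,0,0],[0,0,0,0,0,0]]'
python3 - <<'E'
from h import *
from plant import get_image
import cv2
o=st()
cv2.imwrite("pics/fw.png",get_image('wrist')[:,:,::-1]);cv2.imwrite("pics/fs.png",get_image('scene')[:,:,::-1])
b=get_image('side')[:,:,::-1];cv2.imwrite("pics/fd.png",cv2.resize(b[100:240,200:350],None,fx=4,fy=4,interpolation=cv2.INTER_CUBIC))
st()
E
```

```text
t: 21.0
eef_pos: [555.6, 22.9, 98.7]
tcp_rot: [[0.88, -0.475, -0.0], [-0.475, -0.88, -0.001], [0.001, 0.001, -1.0]]
wrist_force: [-8.3, -1.2, 18.5]
finger_gap: 0.102
t 21.0 pos [555.6   22.93  98.74] yaw -28.35 z [-1.0e-04 -1.4e-03 -1.0e+00] F [-8.3 -1.2 18.5] T [-0.26  1.84  0.46] gap 8.7 q6 1.99
t 21.15 pos [555.61  22.97  98.72] yaw -28.34 z [-1.0e-04 -1.4e-03 -1.0e+00] F [-8.  -1.  18.4] T [-0.22  1.77  0.44] gap 9.0 q6 1.99
```

View pics/fw.png

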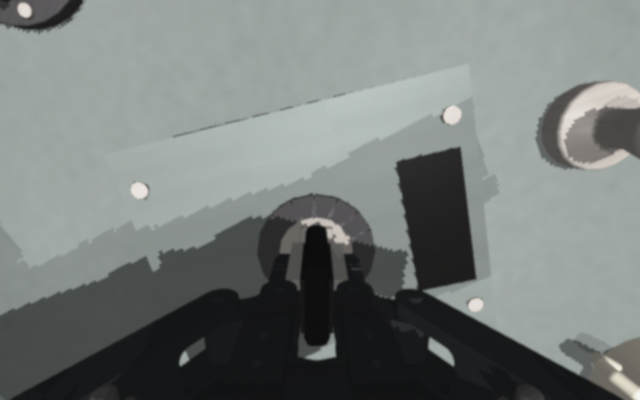

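View pics/fs.png

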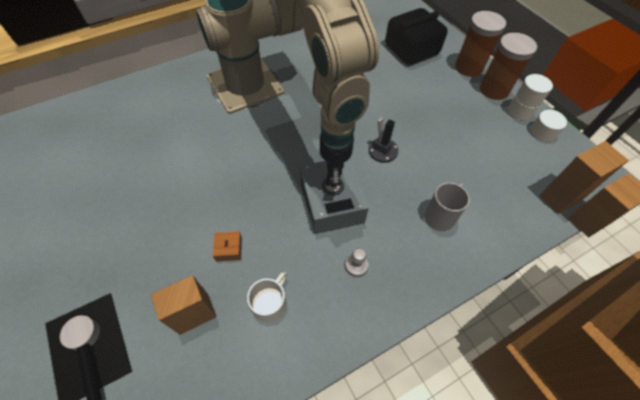

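View pics/fd.png

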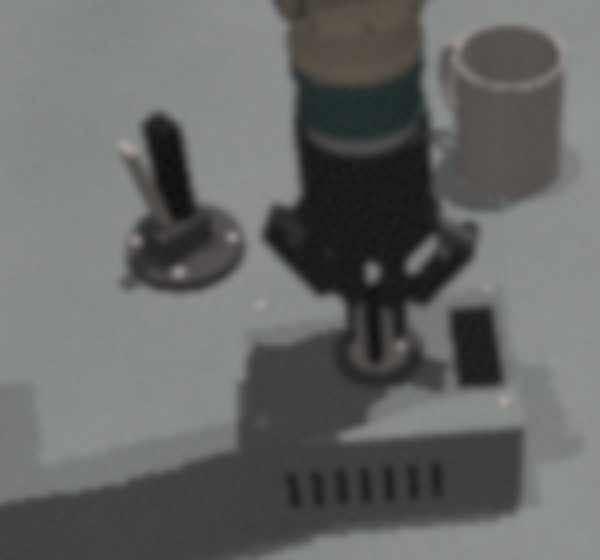

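The key is turned and still gripped, with steady torque. The trigger is released, and the jug, cup, tamper and carton are at the same pixels as at the start.

```bash
python3 - <<'E'
from plant import job
print(job.job_done())
E
```

```text
the job is handed in; nothing more can be done
None
```

The whole job was done in order and handed in at about 21 s of the 64 s. There was no verdict, so the results below rest on my own checks.

- **Trigger:** I squeezed it at 40 N until it stood upright against the grip and the fingers stopped moving. After release, the wrist picture showed it sprung back. The fingers read 25.6 mm at full squeeze where the bar and trigger should span 28 mm. I took that as pad give or gauge offset, because the picture showed the trigger parallel to the bar.
- **Key insertion:** I took the key from the stand and rocked it ±3° past the pins. It stopped at TCP height 98.6 mm, against 99 mm predicted for fully home, and the push rose to 25 N with no more travel.
- **Key turn:** I turned it clockwise only after that. Torque began climbing steeply at about 100° of wrist turn, which matches the stop plus the key's play. I finished at about 103°, holding 0.45 N m and about 18 N downward with the key still gripped.
- **Everything else:** In the last scene picture the jug, cup, tamper and carton were where they started. No check failed apart from the finger reading above.

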